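Find the hidden notch of a washer console's hatch lock, open the hatch and press the reset

ROBOT

A 6-joint arm with a two-finger parallel gripper is mounted at the origin on the work surface. World frame = base frame: x ahead of the robot, y to its left, z up, the work surface at z = 0. Lengths are in mm, angles in rad, forces in N, time in s.
With the tool pointing down it reaches from about 275 to 825 mm from the base axis. Payload 5.2 kg.
Tool frame: the origin (TCP) lies at the very end of the fingers, on their centre line; the grasp point (between the pads) lies 19 mm behind it; z points along the fingers, y is the line along which they close (so a half turn about z gives the same grasp; the last joint's range is limited). The gripper opens to 93 mm and grips with 3 to 60 N. Pads are 15 mm wide; open, the fingers measure 128 mm over their backs; the gripper's body (75 mm by 188 mm) begins 65 mm behind the grasp point.
Start: joints at [0.997, 0.259, 1.535, -0, 1.348, -0.203], TCP at [199.277, 512.634, 218.653] pointing down, gripper open.
Joint ranges: [-3.14, 3.14], [-0.91, 2.08], [0.19, 2.58], [-1.22, 4.36], [0.22, 2.71], [-3.12, 3.12]. Speed limits (rad/s): [2.57, 2.57, 3.14, 3.14, 3.14, 3.14].

INTERFACE

Orientations are given as [roll, pitch, yaw] about the fixed x, y, z axes, in that order (R = Rz(yaw) Ry(pitch) Rx(roll)).
In Python, from bench import robot gives the robot as it stands. The module is installed in compiled form; this text tells all that it offers. Calls block until the motion is done:
- robot.move_ptp(position, orientation): joint-space move of the TCP to a pose.
- robot.move_linear(position, ori=None, speed=150, f_stop=None): straight line of the TCP; ori=None keeps the orientation; speed is the mean speed in mm/s. With f_stop (N) it stops when the force on the tool has changed by that much, and returns True; else False.
- robot.move_j(angles): joint-space move.
- robot.move_gripper(opening): opening from 0.0 (shut) to 1.0 (fully open); the grip force is fixed at half the most; returns when the fingers have stopped.
- robot.sleep(seconds).
- robot.inverse_kinematics(position, orientation): joint angles nearest the present ones, or None.
- robot.get_image(name): name is "scene" or "side" or "wrist"; returns a dict with "img" (420x560x3 uint8, blue, green, red), "fovy" (degrees; the focal length in pixels is half the picture's height over the tangent of half this angle, whatever the lens; pixels are square), "cx", "cy" (the principal point, pixels), "k1" (the pictures are not rectified: a ray, as slopes to the right and down, at radius r is drawn at 1 + k1 r^2 times it, then the intrinsics apply), "eye" and "orientation" of the camera in the world. Camera axes: x right, y down, z forward; pixel columns grow to the right and rows downward; lengths in mm; the calibration is good to about 2 mm. A picture is of the moment at which its call begins. There is no depth.
A pose or a line that the arm cannot do raises robot.MotionError and nothing moves.
- robot.hand_in(): hands the job in; it is judged then, once.
Readings, each from a call of its own:
- robot.current_t(): time.
- robot.current_qpos(): joint angles.
- robot.current_joint_vel(): joint speeds.
- robot.current_joint_efforts(): joint torques, N m.
- robot.current_tcp_pos(): TCP position.
- robot.current_eef_rot(): TCP orientation.
- robot.current_contact_force(): force on the tool from outside, world axes, zero at the start.
- robot.current_ft_torque(): the same for the moment, N m.
- robot.current_gripper_width(): opening from 0.0 (shut) to 1.0 (fully open).
- robot.current_finger_force(): force on a finger pad.
Only numpy, scipy, OpenCV 4.12 (cv2) and the standard library are available. Lean on these libraries where they do the work, as an engineer would, in place of code of your own. Each camera call takes 0.05 s, during which the arm holds its last target. There are 200 camera calls.

TASK

A washing machine's control console lies on the bench with its service hatch locked: turn the round hatch knob slowly clockwise (seen from above), feeling for the brief torque dip of its unmarked notch, and stop there. With the knob resting in the notch, slide the hatch gently and fully open - never force it against its lock - then press the reset button in the bay all the way down and let go. Leave the hatch open and the other things on the console and bench where they lie.

Things in the scene. Friction and masses are not known exactly. Their poses are not given: they have to be found in the camera images.
- washer: the white plastic console, 200 (x) x 450 (y) x 70 mm high, fixed on the bench; its origin is the centre of its underside, z up. The hatch slides along its +y. The bay that the hatch covers when shut is an opening in the top, 84 mm wide (x from -42 to +42 mm) and y from -90 to +20 mm, its floor 30 mm below the console's top.
- hatch: light grey hatch plate on the console's top, 110 (x) x 130 (y) x 5 mm, with the knob on it; origin on the knob's axis, 1 mm above the console's top, axes as the console's. The plate reaches from y = -100 to +30 mm. Shut, it is at x = 0, y = 0, z = 71 mm in the console's frame; fully open, at a stop, it has slid 100 mm to the console's +y. Unlocked it drags about 2 N; locked it gives 4 to 7 mm.
- knob_mid (a point): point on the axis of the hatch knob at a good grip height, 29 mm above the hatch's origin, 24 mm above the plate, 14 mm below the knob's top. The knob is an upright, unmarked, finely ribbed black cylinder, 40 mm in diameter, 36 mm tall. The point rides with the hatch but does not turn with the knob; axes as the hatch's.
- knob_foot (a point): the knob's axis at the plate's top, 24 mm below knob_mid. The notch lies 0.6 to 1.8 rad clockwise of the start. Torque to turn: drag 0.06 N m; over the last 0.2 rad before the notch it falls below zero, to -0.15 (the knob is drawn ahead), then is 0.13 for 0.7 rad past it (easy to overrun; turning back out takes 0.25). Let go within 0.15 rad before the notch it draws itself in; within 0.15 rad of it the hatch is free.
- catch: fixed steel pin, 6 mm in diameter, 7 mm tall, on the bay's floor below the knob's axis (hatch shut), unseen until the hatch is open; it holds the hatch through a slotted cam under the knob. Its origin is the console's. At most 15 N may act between the hatch and this pin.
- reset (a joint): travel of the reset button in m: 0 is up, 0.006 is fully pressed; its spring takes 1.5 N to start and 5 N at full travel.
- reset_top (a point): centre of the top of the round grey reset button, 24 mm in diameter, under the shut hatch: it stands in the bay 50 mm to -y of the console's centre, its top 8 mm below the console's top; it moves straight down.
- tape: bystander: roll of black tape, 64 mm in diameter, 19 mm high, on the console; origin under its centre
- dish: bystander: small steel dish, 56 mm in diameter, 22 mm high, on the console; origin under its centre
- screwdriver: bystander: screwdriver, 150 mm long, orange handle, lying across the +y end of the console; origin underneath
- pliers: bystander: pliers with orange handles, 150 mm long, lying on the bench; origin under the pivot
- pump: bystander: drain pump standing on the bench, foot 70 x 90 mm, 88 mm high; origin under its centre
- jar: bystander: clear jar, 64 mm in diameter, 75 mm high, on the bench; origin under its centre

How it is judged:
By the outcome, as a careful person would: the job done as asked, in the order asked, and still so for the second after the job is handed in, with the robot touching nothing.
It also fails if it takes over 72 s, if anything falls off the work surface, if the arm or the gripper's body presses on something with over 40 N, if the wrist force passes 120 N, or if a joint passes its speed limit or range.

## Working session

There is one attempt and no reset: what is moved stays moved. The work goes in short steps, each a Python script; the robot and the scene stay as the last script left them, time stands still between calls to the robot, and variables do not carry over. Pictures are saved under pics/ and viewed, at most 10 in all, crops included, and the job is handed in when it is done.

```bash
mkdir -p pics; ls; cat > h.py <<'E'
import numpy as np, cv2
from bench import robot
from scipy.spatial.transform import Rotation as R
def shot(name,fn):
    d=robot.get_image(name); cv2.imwrite('pics/'+fn,d['img']); c={k:np.array(v).tolist() for k,v in d.items() if k!='img'}
    import json; json.dump(c,open('pics/'+fn+'.json','w')); return d
def und(d,u,v):
    f=210/np.tan(np.radians(d['fovy'])/2)
    p=np.array([(u-d['cx'])/f,(v-d['cy'])/f]); q=p.copy()
    for _ in range(30): q=p/(1+d['k1']*(q@q))
    return q
def rot(d):
    o=np.array(d['orientation']); return o if o.shape==(3,3) else R.from_euler('xyz',o).as_matrix()
def onz(d,u,v,z):
    q=und(d,u,v); r=rot(d)@np.array([q[0],q[1],1]); e=np.array(d['eye'],float)
    return e+r*(z-e[2])/r[2]
def proj(d,P):
    f=210/np.tan(np.radians(d['fovy'])/2)
    c=rot(d).T@(np.array(P,float)-np.array(d['eye'])); q=c[:2]/c[2]; q=q*(1+d['k1']*(q@q))
    return q*f+[d['cx'],d['cy']]
E
python3 - <<'E'
from h import *
for n in ('scene','side','wrist'):
    d=shot(n,n+'0.png'); print(n,{k:v for k,v in d.items() if k!='img'})
print(robot.current_eef_rot(),robot.current_t())
a=[cv2.imread(f'pics/{n}0.png') for n in('scene','side','wrist')]
E
```

```text
pics
scene {'fovy': 51.510070244334806, 'cx': 279.95595424882686, 'cy': 214.99289765146523, 'k1': -0.1137818140126231, 'eye': array([1314.45874988,  -30.80538161,  976.05964752]), 'orientation': array([-2.44015056,  0.00393133,  1.52579913])}
side {'fovy': 45.44408695684061, 'cx': 275.92490808686546, 'cy': 202.74920398728227, 'k1': -0.03571157982441845, 'eye': array([ 460.25916119, -865.51997551, 1150.44074138]), 'orientation': array([-2.45355223e+00,  2.33723321e-03, -1.07290008e-01])}
wrist {'fovy': 58.117270605023755, 'cx': 283.63814875225285, 'cy': 203.60679990605956, 'k1': -0.05823181052811597, 'eye': array([130.0567052 , 539.42175822, 385.05605636]), 'orientation': array([2.87171123e+00, 1.92196325e-04, 1.20041910e+00])}
[-3.14016713e+00 -2.62006690e-04  2.77081447e+00] 0.15
```

View pics/scene0.png

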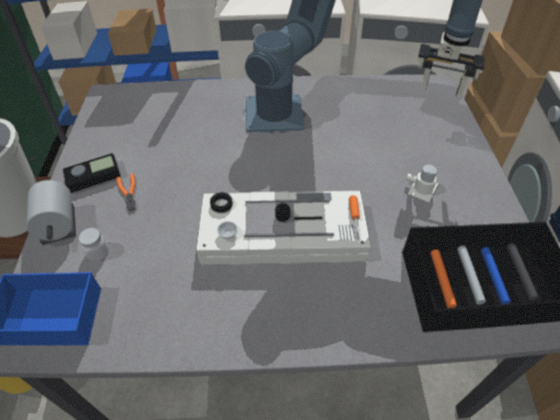

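View pics/side0.png

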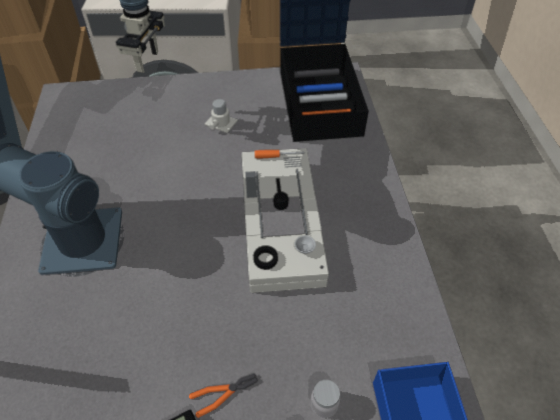

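The scene view shows the console, with the knob near (283,212). In the side view the knob is near (281,201). I'll enlarge both to measure.

```bash
python3 - <<'E'
from h import *
a=cv2.imread('pics/scene0.png')[180:275,190:380]; b=cv2.imread('pics/side0.png')[140:300,225:345]
cv2.imwrite('pics/c1.png',cv2.resize(a,None,fx=4,fy=4,interpolation=cv2.INTER_CUBIC))
cv2.imwrite('pics/c2.png',cv2.resize(b,None,fx=3.75,fy=3.75,interpolation=cv2.INTER_CUBIC))
E
```

```text
(no output)
```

View pics/c1.png

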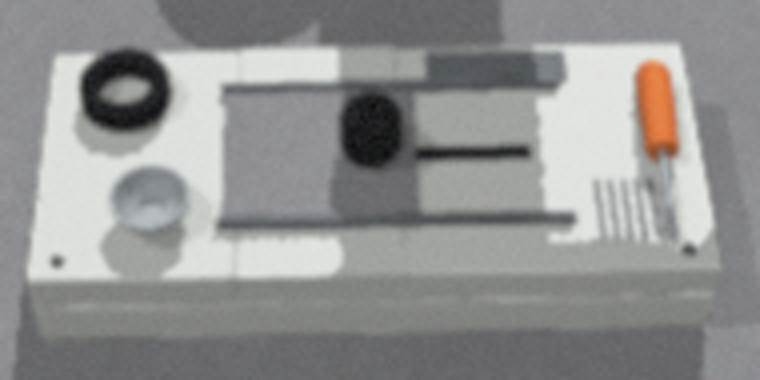

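View pics/c2.png

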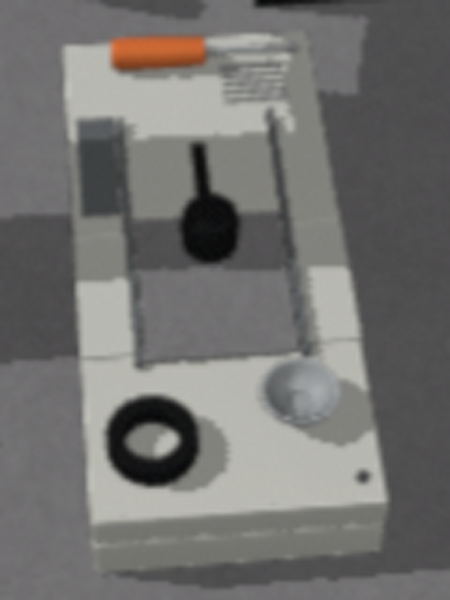

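```bash
cat >> h.py <<'E'
def T(p,P):
    c,s=np.cos(p[2]),np.sin(p[2]); return np.array([p[0]+c*P[0]-s*P[1],p[1]+s*P[0]+c*P[1],P[2]])
E
python3 - <<'E'
from h import *
import json
from scipy.optimize import least_squares
ds=json.load(open('pics/scene0.png.json')); dd=json.load(open('pics/side0.png.json'))
C=[(-100,-225,70),(-100,225,70),(100,-225,70),(100,225,70)]
s=[(57,52),(683,43),(28,278),(718,268)]; e=[(93,520),(64,45),(385,500),(303,33)]
s=[(u/4+190-.4,v/4+180-.4) for u,v in s]; e=[(u/3.75+225-.4,v/3.75+140-.4) for u,v in e]
K1=(372/4+189.6,112/4+179.6);K2=(210/3.75+224.6,217/3.75+139.6)
def res(p,full=True,sub=(0,1)):
    r=[]
    for i,(d,q) in enumerate(((ds,s),(dd,e))):
        if i in sub:
            for P,m in zip(C,q): r+=list(proj(d,T(p,P))-m)
    return np.array(r)
for sub in((0,),(1,),(0,1)):
    f=least_squares(res,[550,0,0],kwargs=dict(sub=sub)); print(sub,f.x,np.round(f.fun,1))
print(onz(ds,*K1,114),onz(dd,*K2,114))
E
```

```text
(0,) [ 5.60729237e+02  6.60403508e+00 -3.16453429e-02] [-0.4 -0.4 -0.1 -0.1 -0.9 -0.1  1.4  0.1]
(1,) [ 5.63700144e+02  4.37327833e+00 -2.26394732e-02] [-1.   0.7 -0.7 -0.4  1.   0.1  0.8 -1.2]
(0, 1) [ 5.62681072e+02  5.72745015e+00 -2.61220528e-02] [-1.   0.4 -0.5  0.1 -1.1  0.9  1.3  0.3 -1.8  0.2 -0.8 -0.8  0.2 -0.2
  0.6 -1.4]
[561.71346826   6.65824143 114.        ] [563.60522653  -1.18055465 114.        ]
```

```bash
python3 - <<'E'
from h import *
robot.move_ptp([562,4,230],[np.pi,0,2.57])
print(robot.current_t(),robot.current_qpos())
d=shot('wrist','w1.png'); print(d['eye'],robot.current_tcp_pos())
f=[562.7,4.5,-.026]
im=d['img'].copy()
print(proj(d,T(f,(0,0,114))),proj(d,T(f,(0,0,76))))
cv2.imwrite('pics/w1b.png',cv2.resize(im,(800,600),interpolation=cv2.INTER_CUBIC))
E
```

```text
2.3833 [-1.89846812e-01  2.72804493e-01  1.48778602e+00  2.62038940e-04
  1.38109740e+00 -1.19033683e+00]
[499.4929883   45.08268725 397.17097331] [561.91550233   5.03438787 230.04857057]
[282.99604858 199.64417326] [283.00066402 188.47227249]
```

View pics/w1b.png

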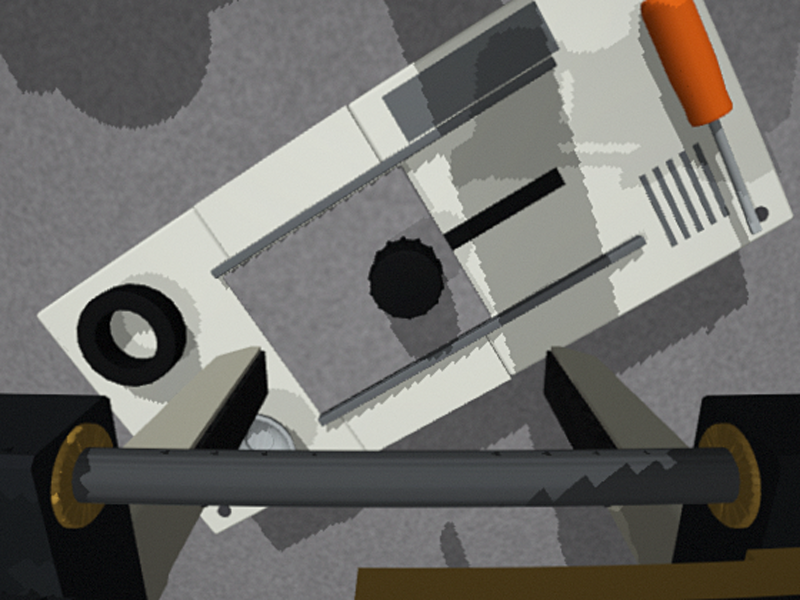

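```bash
python3 - <<'E'
from h import *
import json
d=json.load(open('pics/w1.png.json')); k=.7
g=lambda u,v,z:onz(d,u*k,v*k,z)
print(g(406,281,114),g(406,279,108))
for a,b,z in(((215,272),(555,63),73),((322,418),(645,240),73),((350,105),(196,209),70),((791,216),(512,378),70)):
    A,B=g(*a,z),g(*b,z); v=B-A; print(A[:2],B[:2],np.arctan(-v[0]/v[1]))
print(g(38,315,70),g(791,216,70))
E
```

```text
[561.21980561   6.5559142  114.        ] [561.56728607   6.35455509 108.        ]
[501.20041389 -95.75241687] [508.36790224 140.66148378] -0.030308258281837256
[619.50756853 -97.39676051] [627.52569005 138.76651609] -0.0339385653146967
[464.86001627  29.97948675] [463.57988713 -82.64203528] -0.0113661580026712
[665.4021042  226.24036834] [664.35248215  23.86850402] -0.00518655419727662
[ 459.90188743 -214.56146105   70.        ] [665.4021042  226.24036834  70.        ]
```

```bash
python3 - <<'E'
from h import *
O=[np.pi,0,2.57]
robot.move_ptp([561.5,6,150],O)
print(robot.move_linear([561.5,6,82.5],O,speed=60,f_stop=6),robot.current_tcp_pos())
print('pre',robot.current_contact_force(),robot.current_ft_torque())
robot.move_gripper(0.55)
robot.move_gripper(0.0)
print('grip',robot.current_contact_force(),robot.current_ft_torque(),robot.current_gripper_width(),robot.current_finger_force())
print(robot.current_t(),robot.current_qpos())
t=robot.current_t();q=np.array(robot.current_qpos());q[5]+=.04;robot.move_j(q);print('dt',robot.current_t()-t,robot.current_ft_torque(),robot.current_contact_force())
E
```

```text
False [561.86870739   5.95691418  82.95709076]
pre [-0.17750126  0.06312731  0.65509667] [-0.01989893 -0.02405317 -0.01284521]
grip [-0.69117064  0.07729612 -0.1916687 ] [-0.08276839  0.07154667  0.01289118] 0.4258304133656938 29.992843866348267
5.325 [-1.87948630e-01  4.04905825e-01  1.68489149e+00 -8.74014372e-05
  1.05197370e+00 -1.18713351e+00]
dt 0.25 [ 0.38071941 -0.19362576 -0.16544584] [ 1.77283103  2.01746469 -0.9204122 ]
```

```bash
python3 - <<'E'
from h import *
q=np.array(robot.current_qpos())
np.set_printoptions(precision=3,suppress=True)
c=q[5]
for i in range(9):
    c+=.04;q[5]=c;robot.move_j(q);robot.sleep(.08)
    print(robot.current_eef_rot()[2],robot.current_qpos()[5]-c,robot.current_ft_torque(),robot.current_contact_force(),robot.current_joint_efforts()[5])
print(robot.current_t())
E
```

```text
2.492202309740939 -0.001428501282341843 [-0.247  0.221 -0.146] [-0.84  -1.241  0.477] 0.03112739883363247
2.4522372626100504 -0.0014275495692894768 [-0.201  0.093 -0.269] [0.614 0.141 0.169] -0.11949957814067602
2.4122676493297948 -0.00142632116819974 [-0.03  -0.049 -0.069] [ 1.262  0.892 -1.222] -0.07686335826292634
2.372327515889334 -0.0015173108387597223 [ 0.205 -0.323  0.253] [ 1.952  1.039 -1.905] 0.23735982365906239
2.3320741977316963 -0.0013821918426455415 [ 0.229 -0.399  0.141] [ 2.386  1.965 -2.482] 0.12396713253110647
2.292107326411697 -0.0013586329600452363 [ 0.531 -0.593  0.059] [ 4.144  3.811 -3.055] 0.004672280629165471
2.2522078715024154 -0.0014813619742937156 [ 0.867 -1.019  0.078] [ 5.64   5.19  -2.464] -0.00881405925611034
2.212141345641035 -0.0014500740654543876 [ 0.598 -0.715  0.247] [ 4.029  4.015 -3.461] 0.19882667809724808
2.1718618341307137 -0.0011685700125980691 [ 0.527 -0.742  0.016] [ 3.826  3.708 -3.413] 0.03462975611910224
8.575
```

```bash
cat >> h.py <<'E'
def avg(n=12,dt=.015):
    S=[]
    for _ in range(n):
        robot.sleep(dt); S.append(np.r_[robot.current_contact_force(),robot.current_ft_torque(),robot.current_joint_efforts()[5]])
    S=np.array(S); return S.mean(0),S.std(0)
E
python3 - <<'E'
from h import *
np.set_printoptions(precision=3,suppress=True)
print(*avg())
p=np.array(robot.current_tcp_pos());print(p)
robot.move_linear(p+[.7,.7,0],speed=10)
print(*avg(),robot.current_tcp_pos(),robot.current_t())
E
```

```text
[ 4.182  3.684 -2.982  0.464 -0.59  -0.051 -0.026] [1.128 1.14  0.626 0.213 0.269 0.121 0.077]
[561.812   6.235  82.546]
[-0.891 -1.126  0.531 -0.355  0.284 -0.041 -0.057] [1.1   0.72  0.786 0.189 0.298 0.134 0.079] [561.921   6.589  82.504] 9.275
```

```bash
cat > turn.py <<'E'
from h import *
import sys
np.set_printoptions(precision=3,suppress=True)
n,st=int(sys.argv[1]),float(sys.argv[2]); B=[];bad=0
for i in range(n):
    q=np.array(robot.current_qpos());q[5]+=st+.0014;robot.move_j(q)
    m,s=avg(16,.012); F=m[:2]
    v=(m[5]+m[6])/2
    print('%.3f'%(2.571-robot.current_eef_rot()[2]),m[:3],'mz %.3f eff %.3f v %.3f'%(m[5],m[6],v))
    if len(B)>=4:
        bad=bad+1 if abs(v-np.median(B))>.09 else 0
        if bad>=2: print('STOP');break
    B.append(v)
    if np.hypot(*F)>2.5:
        p=np.array(robot.current_tcp_pos()); p[:2]+=F*.15*1; robot.move_linear(p+[0,0,0],speed=10)
print(robot.current_t())
E
python3 turn.py 5 .035
```

```text
0.436 [ 0.229 -0.081 -0.169] mz -0.037 eff -0.012 v -0.025
0.471 [ 0.843  0.264 -0.466] mz -0.117 eff -0.084 v -0.100
0.507 [ 1.11  -0.015 -0.435] mz 0.144 eff 0.157 v 0.151
0.543 [ 1.165  0.076 -0.504] mz -0.095 eff -0.057 v -0.076
0.578 [ 1.414  0.45  -1.163] mz 0.016 eff 0.053 v 0.035
11.1917
```

```bash
python3 - <<'E'
from h import *
np.set_printoptions(precision=2,suppress=True,linewidth=160)
q=np.array(robot.current_qpos());q[5]+=.0214;robot.move_j(q)
S=[]
for i in range(60):
    S.append([robot.current_ft_torque()[2],robot.current_joint_efforts()[5],robot.current_joint_vel()[5]]);robot.sleep(.008)
S=np.array(S);print(S[:,0]);print(S[:,1]);print(S[:,2]*1000);print(S.mean(0),2.571-robot.current_eef_rot()[2],robot.current_t())
E
```

```text
[-0.    0.06  0.18  0.18  0.03 -0.07 -0.11 -0.03  0.06  0.13  0.15  0.17 -0.   -0.09 -0.06  0.12  0.08  0.2   0.12  0.03 -0.04 -0.09  0.03  0.1   0.19  0.12
  0.05 -0.08 -0.12  0.01  0.09  0.14  0.18  0.01 -0.06 -0.1  -0.11  0.05  0.16  0.24  0.1   0.01 -0.11 -0.08  0.01  0.12  0.22  0.15  0.   -0.07 -0.13 -0.
  0.11  0.18  0.16  0.04 -0.05 -0.14 -0.06  0.08]
[ 0.02  0.04  0.1   0.16  0.16  0.1   0.01 -0.04 -0.03  0.04  0.12  0.14  0.09  0.02 -0.06 -0.05  0.    0.09  0.13  0.1   0.04 -0.05 -0.06 -0.02  0.06  0.12
  0.12  0.06 -0.03 -0.07 -0.03  0.04  0.12  0.13  0.08  0.   -0.06 -0.04  0.02  0.1   0.13  0.09  0.02 -0.05 -0.06  0.    0.08  0.13  0.11  0.05 -0.04 -0.06
 -0.02  0.06  0.13  0.12  0.07 -0.02 -0.06 -0.03]
[-2.19 -4.13 -5.57 -3.84 -2.11  1.66  4.73  3.9   3.1   0.09 -0.96  1.5   1.71  3.88  4.67  2.75  1.42  3.69  1.01  0.25  4.35  3.24  3.01  1.46 -2.78  0.99
  0.5   2.76  1.34 -0.05  0.12 -1.35  0.65  1.34  2.06  6.21  3.12  2.99 -1.49 -0.69 -0.34  0.67  1.05  4.37  1.12 -1.85 -3.85 -1.17  0.26  2.59  2.67  2.33
  0.88 -2.21 -2.54  0.28  0.03 -0.84  2.35 -0.01]
[0.04 0.04 0.  ] 0.5997382410419787 11.9417
```

```bash
cat > turn.py <<'E'
from h import *
import sys
np.set_printoptions(precision=2,suppress=True)
n,st,thr=int(sys.argv[1]),float(sys.argv[2]),float(sys.argv[3]); V=[]
c=robot.current_qpos()[5]
for i in range(n):
    q=np.array(robot.current_qpos());c+=st;q[5]=c+.0014;robot.move_j(q)
    m,s=avg(16,.008); F=m[:2]; v=(m[5]+m[6])/2; V.append(v)
    print('%.3f'%(2.571-robot.current_eef_rot()[2]),m[:3],'v %.3f sd %.2f'%(v,s[6]))
    if i>=4 and abs(np.mean(V[-3:]))>thr: print('STOP');break
    if np.hypot(*F)>3:
        p=np.array(robot.current_tcp_pos()); p[:2]+=F*.15; robot.move_linear(p,speed=10); print('recentre')
print(robot.current_t())
E
python3 turn.py 12 .02 .1
```

```text
0.621 [ 2.05  0.27 -1.7 ] v 0.060 sd 0.08
0.641 [ 2.23  0.62 -1.96] v 0.035 sd 0.06
0.661 [ 2.81  0.72 -2.4 ] v 0.035 sd 0.07
0.681 [ 2.76  0.54 -3.07] v 0.042 sd 0.07
0.701 [ 2.65  0.52 -2.55] v 0.024 sd 0.06
0.721 [ 3.53  0.49 -3.15] v 0.019 sd 0.06
recentre
0.740 [ 1.38  0.1  -1.54] v 0.015 sd 0.06
0.760 [ 2.2   0.29 -1.86] v 0.008 sd 0.06
0.780 [ 1.85  0.13 -2.31] v 0.015 sd 0.06
0.800 [ 1.83  0.16 -2.13] v 0.009 sd 0.05
0.820 [ 2.81  0.44 -2.31] v 0.001 sd 0.05
0.840 [ 2.48  0.5  -2.57] v 0.023 sd 0.05
16.7917
```

```bash
python3 turn.py 45 .02 .07
```

```text
0.861 [ 2.38  0.86 -2.56] v 0.012 sd 0.04
0.882 [ 3.24  0.8  -3.07] v 0.022 sd 0.04
recentre
0.901 [ 1.13  0.21 -1.66] v 0.012 sd 0.03
0.921 [ 1.88  0.47 -2.18] v 0.014 sd 0.03
0.941 [ 1.65  0.37 -2.16] v 0.018 sd 0.03
0.961 [ 1.73  0.26 -2.18] v 0.016 sd 0.01
0.981 [ 2.4   0.34 -2.64] v 0.015 sd 0.02
1.001 [ 1.92  0.46 -2.63] v 0.012 sd 0.01
1.021 [ 2.25  0.27 -2.43] v 0.013 sd 0.02
1.041 [ 2.99  0.34 -2.74] v 0.008 sd 0.01
recentre
1.061 [ 1.18  0.18 -1.75] v 0.012 sd 0.03
1.081 [ 1.92  0.12 -2.01] v 0.012 sd 0.02
1.101 [ 1.94  0.25 -2.58] v 0.006 sd 0.02
1.121 [ 1.45  0.38 -2.4 ] v -0.000 sd 0.03
1.141 [ 2.1   0.19 -2.44] v 0.001 sd 0.04
1.161 [ 2.63 -0.21 -3.07] v 0.002 sd 0.03
1.181 [ 2.66  0.18 -3.63] v -0.015 sd 0.03
1.201 [ 2.44 -0.12 -3.38] v -0.018 sd 0.03
1.221 [ 2.18 -0.07 -3.21] v -0.032 sd 0.03
1.241 [ 2.05  0.01 -3.41] v -0.041 sd 0.03
1.261 [ 2.43 -0.31 -3.37] v -0.059 sd 0.03
1.281 [ 2.23 -0.24 -3.15] v -0.060 sd 0.02
1.301 [ 2.47  0.04 -3.35] v -0.080 sd 0.02
1.321 [ 2.98 -0.08 -3.59] v -0.100 sd 0.01
STOP
26.4917
```

```bash
python3 - <<'E'
from h import *
c=robot.current_qpos()[5]; V=[-.1]
for i in range(7):
    q=np.array(robot.current_qpos());c+=.015;q[5]=c+.0014;robot.move_j(q)
    m,s=avg(16,.008);v=(m[5]+m[6])/2
    print('%.3f'%(2.571-robot.current_eef_rot()[2]),m[:3],'v %.3f sd %.2f'%(v,s[6]))
    if v>min(V)+.04: print('NOTCH');break
    V.append(v)
print(robot.current_t())
E
```

```text
1.337 [ 2.37218175 -0.43899343 -3.51591491] v -0.098 sd 0.01
1.352 [ 2.59832688 -0.5682932  -3.57860334] v -0.107 sd 0.02
1.368 [ 2.72143725 -0.27399647 -3.4009021 ] v -0.339 sd 0.06
1.382 [ 2.77305699 -0.49411079 -3.91952491] v -0.423 sd 0.01
1.397 [ 2.8942418  -0.69397005 -3.88801102] v -0.317 sd 0.01
NOTCH
28.4083
```

```bash
python3 - <<'E'
from h import *
np.set_printoptions(precision=2,suppress=True)
robot.move_gripper(.56)
print('w',robot.current_gripper_width(),avg(8)[0])
p=np.array(robot.current_tcp_pos());print(p)
robot.move_linear(p,[np.pi,0,-.022],speed=30)
print(robot.current_tcp_pos(),robot.current_eef_rot(),robot.current_qpos()[5],avg(8)[0],robot.current_t())
u=np.array([.022,1,0])
p=np.array(robot.current_tcp_pos())
print(robot.move_linear(p+u*25,speed=20,f_stop=5.5),np.array(robot.current_tcp_pos())-p,avg(8)[0],robot.current_t())
E
```

```text
w 0.5603479972086465 [ 0.22 -0.02 -0.15 -0.07  0.09  0.   -0.  ]
[563.53   6.63  82.62]
[563.51   6.61  82.62] [ 3.14  0.   -0.02] 1.4057748022934513 [ 0.11 -0.08  0.33  0.    0.18  0.01 -0.  ] 30.4833
False [ 0.63 25.11  0.04] [ 0.32 -0.6   0.15 -0.1   0.11  0.04  0.01] 32.0167
```

```bash
python3 - <<'E'
from h import *
np.set_printoptions(precision=2,suppress=True)
u=np.array([.022,1,0])
p=np.array(robot.current_tcp_pos())
print(robot.move_linear(p+u*72,speed=35,f_stop=6),np.array(robot.current_tcp_pos())-p)
p2=np.array(robot.current_tcp_pos())
print(robot.move_linear(p2+u*14,speed=14,f_stop=6),np.array(robot.current_tcp_pos())-p,robot.current_tcp_pos(),avg(8)[0],robot.current_t())
E
```

```text
False [ 1.59 71.99 -0.01]
True [ 1.57 79.04 -0.31] [565.68 110.79  82.31] [ 0.53 -1.03  0.68 -0.16  0.12  0.02  0.02] 34.9917
```

```bash
python3 - <<'E'
from h import *
np.set_printoptions(precision=2,suppress=True)
u=np.array([.022,1,0])
p=np.array(robot.current_tcp_pos())
print(robot.move_linear(p+u*8,speed=6,f_stop=9),np.array(robot.current_tcp_pos())-p,avg(8)[0])
p=np.array(robot.current_tcp_pos())
robot.move_linear(p-u*5,speed=60)
p=np.array(robot.current_tcp_pos());robot.move_linear(p+[0,0,90],speed=150)
robot.move_ptp([563,-44,160],[np.pi,0,-.022])
d=shot('scene','s2.png');
cv2.imwrite('pics/s2b.png',cv2.resize(d['img'][170:275,180:390],None,fx=3.8,fy=3.8,interpolation=cv2.INTER_CUBIC))
d=shot('wrist','w2.png'); print(robot.current_tcp_pos(),robot.current_t())
E
```

```text
True [-0.44 -0.04 -0.57] [ 0.59 -1.32  0.83 -0.26  0.08  0.    0.02]
[562.81 -42.72 159.57] 37.5333
```

View pics/w2.png

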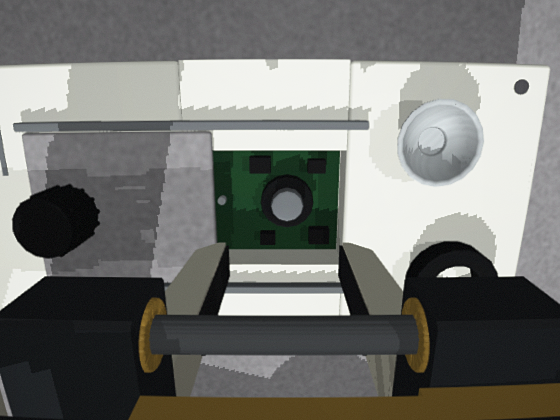

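View pics/s2b.png

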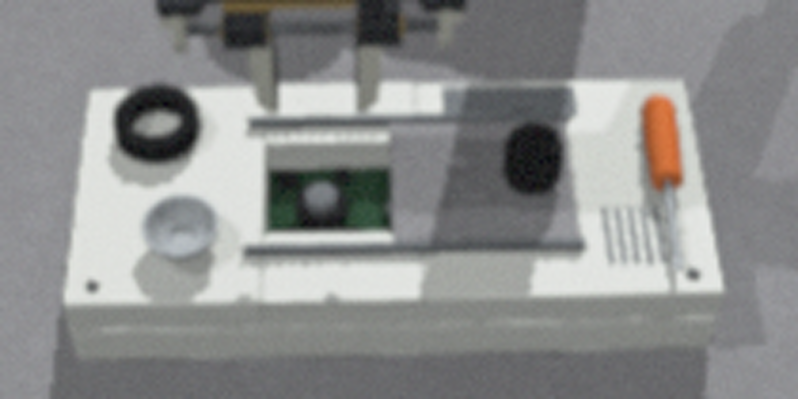

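```bash
python3 - <<'E'
from h import *
import json
d=json.load(open('pics/w2.png.json')); f=[561.8,6,-.022]
def loc(u,v,z):
    P=onz(d,u,v,z);c,s=np.cos(f[2]),np.sin(f[2]);a=P[:2]-f[:2];return P.round(1),(c*a[0]+s*a[1]).round(1),(-s*a[0]+c*a[1]).round(1)
print('btn',loc(288,206,62)); print('edge',loc(214,150,76),loc(214,230,76)); print('bay -y edge',loc(348,150,70),loc(343,250,40));print('knob',loc(42,228,114),'pin top',loc(222,200,47))
print('dish',loc(440,145,92))
p=json.load(open('pics/scene0.png.json')); 
for y in (0,95,100): print(y,[proj(json.load(open('pics/s2.png.json')),T(f,(0,y,z))).round(1) for z in(114,)], (proj(json.load(open('pics/s2.png.json')),T(f,(0,y,114)))-[180,170])*3.8)
E
```

```text
btn (array([561.5, -45.7,  62. ]), np.float64(0.8), np.float64(-51.7))
edge (array([605.2,   2.7,  76. ]), np.float64(43.4), np.float64(-2.3)) (array([549. ,   6.7,  76. ]), np.float64(-12.8), np.float64(0.4))
bay -y edge (array([602.4, -87.2,  70. ]), np.float64(42.7), np.float64(-92.3)) (array([516.9, -90. ,  40. ]), np.float64(-42.8), np.float64(-97.0))
knob (array([565.5, 104.9, 114. ]), np.float64(1.5), np.float64(98.9)) pin top (array([563. ,   4.7,  47. ]), np.float64(1.3), np.float64(-1.2))
dish (array([ 607.6, -141.1,   92. ]), np.float64(49.0), np.float64(-146.1))
0 [array([282.4, 207.6])] [388.93622986 143.00866302]
95 [array([318.4, 206.9])] [525.87904647 140.30702636]
100 [array([320.3, 206.9])] [533.06571596 140.16645073]
```

```bash
python3 - <<'E'
from h import *
np.set_printoptions(precision=2,suppress=True)
robot.move_gripper(0.0)
x,y=561.8,-45.5; O=[np.pi,0,-.022]
robot.move_ptp([x,y,90],O)
robot.move_linear([x,y,66],O,speed=40,f_stop=8);print(robot.current_tcp_pos(),avg(8)[0])
print(robot.move_linear([x,y,48],O,speed=12,f_stop=12),robot.current_tcp_pos());print(avg(8)[0],robot.current_tcp_pos(),robot.current_t())
E
```

```text
[561.86 -45.51  65.98] [ 0.02  0.16 -0.05  0.    0.16 -0.01 -0.  ]
True [561.9  -45.53  56.28]
[-1.16  0.1   6.26  0.03  0.4  -0.   -0.  ] [561.89 -45.51  56.28] 40.7917
```

```bash
python3 - <<'E'
from h import *
np.set_printoptions(precision=2,suppress=True)
x,y=561.8,-45.5
p=np.array(robot.current_tcp_pos())
print(robot.move_linear(p-[0,0,3],speed=6,f_stop=10),robot.current_tcp_pos(),avg(10)[0],robot.current_tcp_pos())
robot.move_linear([x,y,160],speed=100)
robot.move_ptp([420,-45,260],[np.pi,0,-.022])
robot.sleep(.5)
d=shot('side','e2.png');e=shot('scene','e1.png')
a=cv2.resize(d['img'][130:300,215:350],(400,504));b=cv2.resize(e['img'][170:275,190:390],(400,210));c=np.zeros((504,800,3),np.uint8);c[:,:400]=a;c[:210,400:]=b
cv2.imwrite('pics/end.png',c);print(robot.current_t(),robot.current_contact_force())
E
```

```text
True [561.86 -45.51  56.29] [-1.1   0.45  5.61  0.02  0.34 -0.01 -0.  ] [561.88 -45.53  56.29]
43.75 [0.09 0.04 0.08]
```

View pics/end.png

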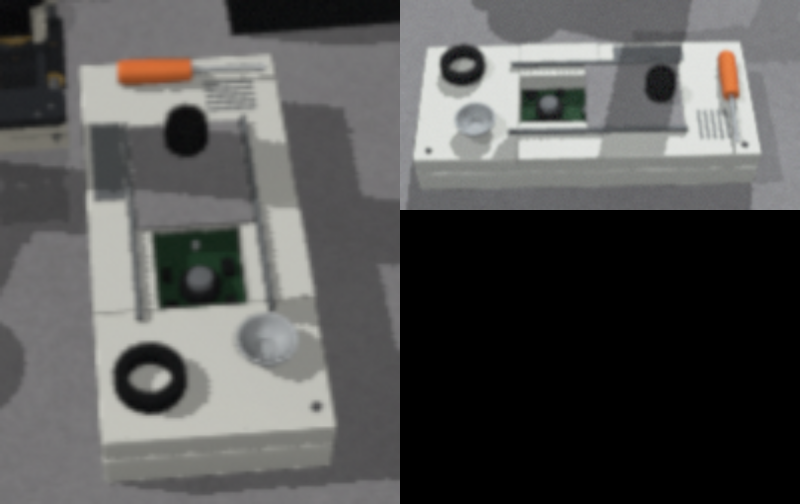

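The hatch is open, the button is back up, and the other items haven't moved. The second push added 10 N with no further travel, so the button had bottomed out.

```bash
python3 -c "
from bench import robot
print(robot.hand_in())"
```

```text
the job is handed in; nothing more can be done
None
```

I turned the knob to its notch, slid the hatch open to its stop, pressed the reset button to the bottom and let go, then handed the job in at about 44 s; the result wasn't reported back.

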